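# Jack up the front of the planter and hold it

### The job

A colleague wants to slip the pot feet under the front of the cedar planter: slide the lever jack so that its saddle stands centred below the lift pad of the planter's front bracket, then pump the jack's lever until the planter's front is at least two centimetres clear of the bench while its back stays standing on it. Finish holding the lever down at the bottom of its stroke, with the planter's weight on the saddle; do not let go. Use only the jack on the planter, do not shove the planter by hand, and leave the other things on the bench where they are.

Things in the scene. Friction and masses are not known exactly. Their poses are not given: they have to be found in the camera images.
- jack: Loose bare-aluminium lever jack, 0.95 kg, on four slippery nylon glides. Origin on the bench below the saddle's axis; x to its front (lever to the rear), z up. Base plate 90 mm wide, 12 mm high, from x = -170 to +50 mm. Upright cheeks 58 mm wide from x = -56 to +26 mm; hinge ears 108 mm high. Slide and turn it by gripping the lever from above and moving level.
- saddle (a point): Centre of the floor of the jack's round saddle, a steel cup of 47 mm outer diameter on top of the ram, with a rim 4 mm high and 39 mm inner diameter. 96 mm above the bench with the ram down; rises straight up with the ram.
- lever_hinge (a point): The lever's hinge axis on the jack, 40 mm behind the saddle's axis and 92 mm up.
- lever_grip (a point): Centre of the round rubber grip (24 mm thick, 90 mm long) of the pump lever, on its centre line, 175 mm from the hinge. Lever up: 204 mm behind the saddle's axis, 152 mm above the bench, sloping 0.35 rad up to the rear; fully down: 214 mm behind, 71 mm above the bench. The lever lies in the jack's middle plane.
- pump_lever (a joint): Pump lever angle, rad: 0 up (a spring raises it by itself), 0.47 fully down at its stop. Press the grip down: about 5 to 8 N unloaded, 9 to 16 N with the planter on. A full stroke gains 14 mm of ram; a ratchet with a tooth every 7 mm holds it as the lever comes up (it settles up to 2 mm). A stroke stopping short of the bottom gains 7 mm or nothing.
- ram (a joint): Height of the ram above its lowest position, m: 0 at the start, 0.060 at most. The saddle meets the lift pad after 11 mm. With the saddle under the pad, about three full strokes raise the planter's front by about 24 mm.
- planter: Loose cedar trough, three clay pots standing fast in it, about 6.5 kg. 200 mm deep (x), 460 mm long (y), 150 mm high, 181 mm with pots, on two cross battens 30 mm high near its ends; between them (300 mm) the jack's base passes below. Origin on the bench below mid front face; front faces -x; steel lift bracket mid-front; the empty cane sockets near the front's ends are no lift points.
- lift_pad (a point): Lowest point of the round-nosed steel lift pad (28 mm diameter) under the lift bracket, 50 mm out from the middle of the planter's front board, 107 mm above the bench at the start. The bracket's flat leaf above it, 70 mm wide, reaches 73 mm out, underside 117 mm up; a hex bolt head on top marks this point. Axes as the planter's.
- planter_front (a point): Middle of the line along the battens' front ends (5 mm behind the front face), on their underside: at bench height at the start; its height is the clearance under the planter's front.
- pot_foot_1: Clay pot foot, a disc 42 mm wide and 18 mm high, lying ahead of the left end of the planter; bystander. Origin under its centre.
- pot_foot_2: Clay pot foot as the other, lying towards the right end of the planter; bystander. Origin under its centre.
- black_pot: Black plastic plant pot, 120 mm wide, 110 mm high; bystander on the left. Origin under its centre.
- pot_stack: Stack of upturned black pots, 110 mm wide, 138 mm high; bystander on the left. Origin under its centre.
- trowel: Hand trowel with a wooden handle, 310 mm long, up to 26 mm high, lying on the left near the robot; bystander. x along it to the blade.
- cane_bundle: Bundle of five bamboo canes, 360 mm long, 23 mm high, lying on the right; bystander. x along it.
- spray_bottle: White plastic bottle, 72 mm wide, 190 mm high; bystander on the left. Origin under its centre.
- label_cup: White ceramic cup, 80 mm wide, 90 mm high; bystander on the right. Origin under its centre.

How it is judged:
On the way, in this order (a step that is already met when the one before it is completed fails the run):
1. the jack stands still and flat with its saddle, still down, centred below the lift pad (horizontal distance between saddle and lift_pad below 0.01 m and value of joint ram below 0.008 m and angle between jack's own z axis and vertical below 0.06 rad and linear speed of jack below 0.01 m/s), for 0.5 s.
2. the jack begins to lift the planter's front (height (world z) of planter_front above 0.004 m and contact force between jack and planter above 5 N and contact force between the arm and planter below 1 N), for 0.1 s.
At the end, for the whole second after the job is handed in: Fingers hold the lever down (over 0.40 of 0.47 rad, more than 3 N); planter's front 20 mm or more up and the planter tilted back on its rear (over 0.085 rad); its weight on the saddle (over 8 N, pad within 15 mm of the saddle's axis); jack flat; robot off the planter; all still (height (world z) of planter_front above 0.02 m and value of joint pump_lever above 0.4 rad and contact force between the fingers and jack above 3 N and contact force between jack and planter above 8 N and horizontal distance between saddle and lift_pad below 0.015 m and contact force between the arm and planter below 1 N and angle between jack's own z axis and vertical below 0.06 rad and linear speed of planter below 0.01 m/s and angle between planter's own z axis and vertical above 0.085 rad); the arm keeps its last pose, push and grip.
It fails at once if the planter is shoved along the bench (its front middle more than 60 mm from where it started; the lift itself takes 25 to 45 mm) (distance of planter from where it was at the start of the episode above 0.06 m).
It fails at once if the robot pushes on the planter itself with more than 10 N (contact force between the arm and planter above 10 N).
It fails at once if a bystander is displaced by more than 40 mm (distance of any of pot_foot_1, pot_foot_2, black_pot, pot_stack, trowel, cane_bundle, spray_bottle, label_cup from where it was at the start of the episode above 0.04 m).
It also fails if it takes over 69 s, if anything falls off the work surface, if the arm or the gripper's body presses on something with over 40 N, if the wrist force passes 120 N, or if a joint passes its speed limit or range.

### The arm

A 6-joint arm with a two-finger parallel gripper is mounted at the origin on the work surface. World frame = base frame: x ahead of the robot, y to its left, z up, the work surface at z = 0. Lengths are in m, angles in rad, forces in N, time in s.
With the tool pointing down it reaches from about 0.4 to 0.825 m from the base axis. Payload 7 kg.
Tool frame: the origin (TCP) lies midway between the tips of the shut fingers; the grasp point (between the pads) lies 19 mm behind it; z points along the fingers, y is the line along which they close (so a half turn about z gives the same grasp; the last joint's range is limited). The gripper opens to 88 mm and grips with 3 to 60 N. Pads are 19 mm wide; open, the fingers measure 130 mm over their backs; the gripper's body (78 mm by 193 mm) begins 47 mm behind the grasp point.
Start: joints at [-0.889, 0.359, 0.012, 0, -1.224, -0.288], TCP at [0.259, -0.623, 0.227] pointing down, gripper open.
Joint ranges: [-3.07, 3.07], [-1.43, 2.12], [-1.02, 1.25], [-3.03, 1.67], [-3.05, -0], [-3.03, 3.03]. Speed limits (rad/s): [2.39, 2.39, 3.01, 3.14, 3.14, 3.14].

### API

Orientations are given as [roll, pitch, yaw] about the fixed x, y, z axes, in that order (R = Rz(yaw) Ry(pitch) Rx(roll)).
In Python, from station import monitor, viewer, arm gives the robot as it stands.
- The arm moves only by the tool move_arm, never from a script. Its argument "deltas" is a list that holds one entry, the list of rows, each a list of 7 numbers: the turn, a rotation vector about the tool's x, y, z in degrees, then the shift along the tool's x, y, z in m, then the finger opening in m, from 0 to 0.0876. A call has 1 to 12 rows; each row is the pose to reach, as a shift and turn from the pose commanded when the call began, along the tool's axes at that moment; what a row does not reach only later rows make up. A row lasts 1/12 s, in which the tool goes at most 41.7 mm and 7.16 degrees, less where a joint would pass 70% of its speed; a pose out of reach is approached as far as the arm can. A call with a gripper value outside its range is refused whole. The fingers move at their own pace and stop on an object; "force" is the grip in N (left out, the last holds). Time passes only in rows, so rows that repeat a pose let the fingers close. It gives the time, the measured TCP pose, the force and the opening at its end, in the units of the state.
- monitor.get_state(): the state, without advancing time (a new reading comes with each control period).
- viewer.grab_frame(name): name is "side" or "top"; returns a dict with "frame" (384x512x3 uint8, blue, green, red), "vfov" (degrees; the focal length in pixels is half the picture's height over the tangent of half this angle, whatever the lens; pixels are square), "cx", "cy" (the principal point, pixels), "xyz" and "orientation" of the camera in the world. Camera axes: x right, y down, z forward; pixel columns grow to the right and rows downward; lengths in m; the calibration is good to about 2 mm. A picture is of the moment at which its call begins. There is no depth.
- arm.job_done(): hands the job in, once; it reports no verdict.
The state is a dict: "t": time; "q": joint angles; "qd": joint speeds; "joint_efforts": joint torques, N m; "eef_pos": TCP position; "ee_rot": TCP orientation; "force": force on the tool from outside, world axes, zero at the start; "moment": the same for the moment, N m; "width": finger opening in m.
Only numpy, scipy, OpenCV 4.12 (cv2) and the standard library are available. Lean on these libraries where they do the work, as an engineer would, in place of code of your own. Each camera call takes 0.05 s, during which the arm holds its last target. There are 200 camera calls.

## Working session

There is one attempt and no reset: what is moved stays moved. The work goes in short steps, Python scripts to look and compute and a tool call to move; the robot and the scene stay as the last step left them, time stands still between calls to the robot, and variables do not carry over. Pictures are saved under pics/ and viewed, on a budget of 10 in all, crops included, one or two more only if the job needs it, and the job is handed in when it is done.

Besides the shell and the picture viewer there is one more tool, called after "Emit:" in YAML: its name, and indented under it one key for each argument. move_arm: Moves the arm, as the interface text tells. Its arguments: {"type":"object","properties":{"deltas":{"type":"array","items":{"type":"array","items":{"type":"array","items":{"type":"number"}}}},"force":{"type":"number"}},"required":["deltas"]}

```bash
mkdir -p pics; cat > h.py <<'E'
import numpy as np,cv2,json
from station import monitor,viewer,arm
from scipy.spatial.transform import Rotation as R
def grab(n,fn):
    f=viewer.grab_frame(n); cv2.imwrite(f'pics/{fn}.png',f['frame'])
    json.dump({k:(np.asarray(v).tolist()) for k,v in f.items() if k!='frame'},open(f'pics/{fn}.json','w')); return f
def cam(fn):
    c=json.load(open(f'pics/{fn}.json')); o=np.array(c['orientation'])
    M=o if o.shape==(3,3) else (R.from_euler('xyz',o).as_matrix() if o.size==3 else R.from_quat(o).as_matrix())
    return c,M,192/np.tan(np.radians(c['vfov'])/2)
def at(fn,u,v,z):
    c,M,f=cam(fn); d=M@np.array([(u-c['cx'])/f,(v-c['cy'])/f,1]); p=np.array(c['xyz']); return p+d*(z-p[2])/d[2]
def px(fn,P):
    c,M,f=cam(fn); q=M.T@(np.array(P)-c['xyz']); return f*q[0]/q[2]+c['cx'],f*q[1]/q[2]+c['cy']
E
python3 - <<'E'
from h import *
for n in('top','side'):
    grab(n,n+'0'); print(open(f'pics/{n}0.json').read())
a=[cv2.imread(f'pics/{n}0.png') for n in('top','side')]
cv2.imwrite('pics/t0b.png',cv2.resize(a[0],(800,600),interpolation=cv2.INTER_CUBIC))
cv2.imwrite('pics/s0b.png',cv2.resize(a[1],(800,600),interpolation=cv2.INTER_CUBIC))
s=monitor.get_state();print(s)
E
```

```text
{"vfov": 47.66606879656215, "cx": 256.80328647238565, "cy": 188.3618145252528, "xyz": [0.4078933246389829, -0.038540245543055775, 1.4743919844074995], "orientation": [-3.060622774678011, 0.009196366412498325, -1.548905611205372]}
{"vfov": 52.550683900259784, "cx": 256.5799794385088, "cy": 190.89419538822295, "xyz": [0.32871129663206095, 1.188770162996417, 1.153674403058306], "orientation": [-2.262776875783399, 0.017312591861058824, -3.0110144192286454]}
{'t': 0.1, 'q': array([-8.88885299e-01,  3.59322824e-01,  1.11494830e-02, -3.19359819e-04,
       -1.22409184e+00, -2.88100611e-01]), 'qd': array([ 0.00109314, -0.0023661 ,  0.00287396, -0.00020081,  0.0001086 ,
       -0.0008951 ]), 'joint_efforts': array([-7.59136801e-04, -5.84161556e+01,  2.93751687e+01,  7.01552957e+00,
        1.01834658e-02, -5.82473717e-05]), 'eef_pos': array([ 0.25881487, -0.62293552,  0.2257091 ]), 'ee_rot': array([ 3.14009902e+00, -1.29528080e-04, -2.74789088e+00]), 'force': array([ 0.15118087, -0.74594347,  0.7955965 ]), 'moment': array([0.04970141, 0.00074274, 0.04354126]), 'width': 0.08753377372262208}
```

View pics/t0b.png

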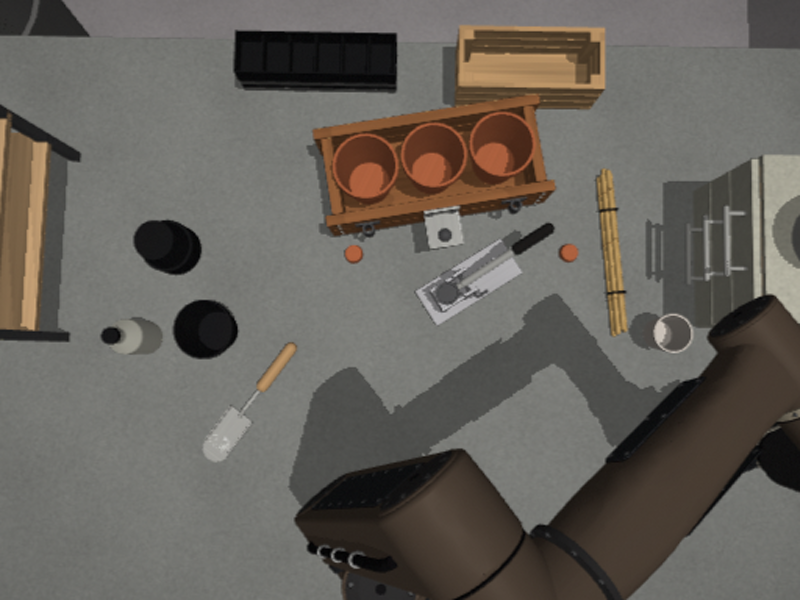

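View pics/s0b.png

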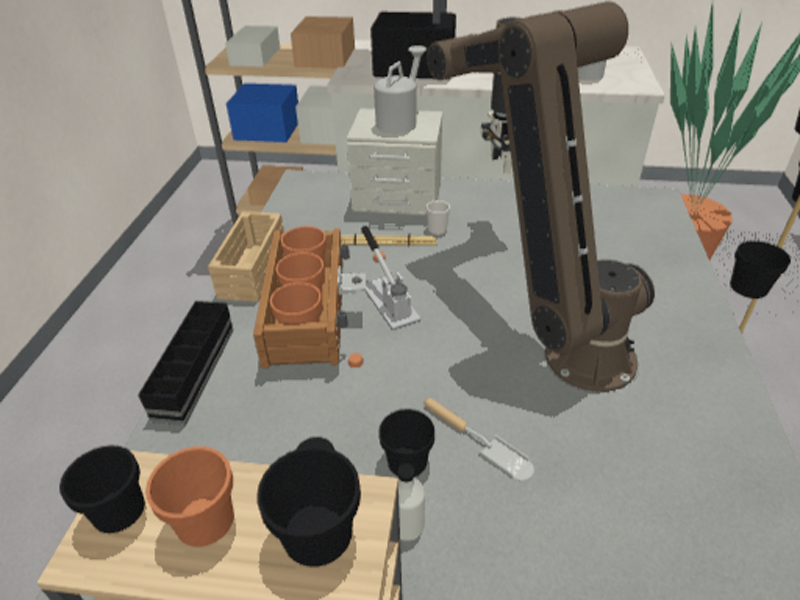

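The top view (up = world +x, right = −y) shows the planter front yawed about 10°. The bracket bolt is near (445,235). The jack's saddle is near (447,291) and its lever grip near (535,237), pointing right and up. Foot 2 is at (569,253) and foot 1 at (353,254). Next I'll take a close crop.

```bash
python3 - <<'E'
from h import *
a=cv2.imread('pics/top0.png')[115:213,255:375]
a=cv2.resize(a,None,fx=6.5,fy=6.0,interpolation=cv2.INTER_CUBIC); a=cv2.resize(a,(780,588))
for i in range(0,120,10): cv2.putText(a,str(255+i),(int(i*6.5),10),0,.35,(0,255,255),1); cv2.line(a,(int(i*6.5),12),(int(i*6.5),18),(0,255,255),1)
for i in range(0,98,10): cv2.putText(a,str(115+i),(0,int(i*6)+4),0,.35,(0,255,255),1)
cv2.imwrite('pics/c0.png',a)
E
```

```text
(no output)
```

View pics/c0.png

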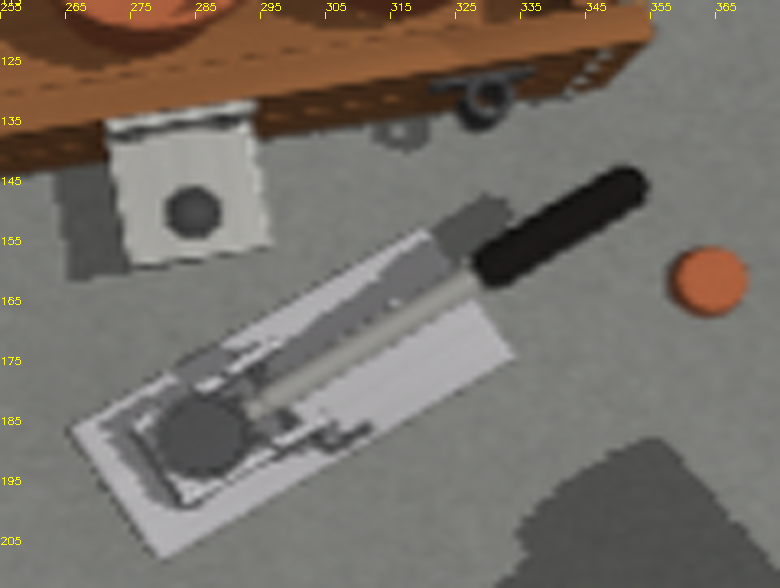

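```bash
python3 - <<'E'
from h import *
np.set_printoptions(precision=4,suppress=True)
C=lambda X,Y,z: at('top0',255+X/6.5,115+Y/6,z)
pts=dict(bolt=(193,211,.126),sad=(204,436,.100),grip=(560,223,.155),g0=(490,262,.145),g1=(630,185,.168),b1=(70,430,.012),b2=(163,557,.012),b3=(513,355,.012),b4=(430,230,.012),foot2=(708,281,.018),l1=(130,268,.12),l2=(272,245,.12))
P={k:C(*v) for k,v in pts.items()}
for k in P: print(k,P[k])
print('foot1',at('top0',225.9,162.6,.018))
bc=(P['b1']+P['b2']+P['b3']+P['b4'])/4; ax=(P['b1']+P['b2']-P['b3']-P['b4'])/2
print('base len',np.linalg.norm(ax),np.linalg.norm(P['b1']-P['b2']),'yaw',np.degrees(np.arctan2(ax[1],ax[0])))
e=ax/np.linalg.norm(ax); print('origin from base',bc+e*.06,'grip from base',bc+e*(.06-.204))
d=P['sad']-P['grip']; print(np.linalg.norm(d[:2]),np.degrees(np.arctan2(d[1],d[0])))
d=P['l1']-P['l2']; print('leafw',np.linalg.norm(d),'planter yaw',np.degrees(np.arctan2(d[1],d[0]))-90)
print('planter front top edge', at('top0',328/1.5625,222/1.5625,.15),at('top0',553/1.5625,186/1.5625,.15))
print('tcp px',px('top0',[.2588,-.623,.2257]))
E
```

```text
bolt [ 0.6389 -0.1085  0.126 ]
sad [ 0.5233 -0.1172  0.1   ]
grip [ 0.6313 -0.2798  0.155 ]
g0 [ 0.612  -0.2486  0.145 ]
g1 [ 0.6491 -0.3099  0.168 ]
b1 [ 0.5326 -0.0526  0.012 ]
b2 [ 0.4622 -0.1022  0.012 ]
b3 [ 0.5799 -0.282   0.012 ]
b4 [ 0.6501 -0.2382  0.012 ]
foot2 [ 0.6231 -0.3816  0.018 ]
l1 [ 0.6092 -0.0789  0.12  ]
l2 [ 0.6227 -0.1473  0.12  ]
foot1 [0.6109 0.0838 0.018 ]
base len 0.21725144367099292 0.08606557741516435 yaw 122.75594780700797
origin from base [ 0.5237 -0.1183  0.012 ] grip from base [ 0.6341 -0.2899  0.012 ]
0.19514285585936947 123.5822784822777
leafw 0.06972810725365934 planter yaw 11.21323249946333
planter front top edge [0.6553 0.1238 0.15  ] [ 0.7363 -0.3194  0.15  ]
tcp px (np.float64(466.84004434940454), np.float64(281.19398351744474))
```

```bash
cat >> h.py <<'E'
def to(x,y,z,yaw):
    s=monitor.get_state(); p=np.array(s['eef_pos']); M=R.from_euler('xyz',s['ee_rot'])
    T=R.from_euler('xyz',[np.pi,0,np.radians(yaw)])
    print('t',round(s['t'],2),'pos',p.round(4),'rot',np.degrees(s['ee_rot']).round(2),'F',np.round(s['force'],1),'w',round(s['width'],4),'q',np.round(s['q'],2))
    print('turn',(M.inv()*T).as_rotvec(degrees=True).round(2),'shift',M.inv().apply(np.array([x,y,z])-p).round(4))
E
python3 -c "
from h import *
to(.633,-.286,.25,-57)"
```

```text
t 0.1 pos [ 0.2588 -0.6229  0.2257] rot [ 1.7991e+02 -1.0000e-02 -1.5744e+02] F [ 0.2 -0.7  0.8] w 0.0875 q [-0.89  0.36  0.01 -0.   -1.22 -0.29]
turn [ 7.0000e-02  7.0000e-02 -1.0044e+02] shift [-0.4748  0.1677 -0.0241]
```

Emit:
move_arm:
  deltas:
    - [[0,0,-7,-0.04,0.014,-0.002,0.06],[0,0,-14,-0.08,0.028,-0.004,0.06],[0,0,-21,-0.12,0.042,-0.006,0.06],[0,0,-28,-0.16,0.056,-0.008,0.06],[0,0,-35,-0.2,0.07,-0.01,0.06],[0,0,-42,-0.24,0.084,-0.012,0.06],[0,0,-49,-0.28,0.098,-0.014,0.06],[0,0,-56,-0.315,0.112,-0.017,0.06],[0,0,-63,-0.355,0.125,-0.02,0.06],[0,0,-70,-0.395,0.14,-0.022,0.06],[0,0,-77,-0.435,0.154,-0.024,0.06],[0,0,-84,-0.475,0.168,-0.025,0.06]]
  force: 30

```text
t: 1.1
eef_pos: [0.6309, -0.2872, 0.2515]
ee_rot: [3.141, 0.0, -1.276]
force: [0.8, -0.3, -0.7]
width: 0.0601
```

```bash
python3 -c "
from h import *
to(.633,-.286,.22,-57)
f=grab('top','t1');a=f['frame'][70:230,215:415];cv2.imwrite('pics/t1c.png',cv2.resize(a,None,fx=4,fy=3.75))"
```

```text
t 1.1 pos [ 0.6309 -0.2872  0.2515] rot [ 1.7999e+02  1.0000e-02 -7.3080e+01] F [ 0.8 -0.3 -0.7] w 0.0601 q [-0.15  0.38  0.09 -0.   -1.29  0.44]
turn [ 1.000e-02  1.000e-02 -1.608e+01] shift [-0.0005 -0.0024  0.0315]
```

Emit:
move_arm:
  deltas:
    - [[0,0,-7,0,0,0.01,0.06],[0,0,-14,0,0,0.02,0.06],[0,0,-16,0,-0.002,0.04,0.06],[0,0,-16,0,-0.002,0.07,0.06],[0,0,-16,0,-0.002,0.1,0.06],[0,0,-16,0,-0.002,0.117,0.06],[0,0,-16,0,-0.002,0.117,0.06]]

```text
t: 1.73
eef_pos: [0.6287, -0.2874, 0.129]
ee_rot: [3.136, 0.007, -1.003]
force: [-0.4, 0.3, -0.8]
width: 0.0599
```

```bash
python3 -c "
from h import *
to(.633,-.286,.135,-57)
f=grab('side','s1');u,v=px('s1',[.633,-.286,.15]);print(u,v);u=int(u)-20;v=int(v)+10
a=f['frame'][v-60:v+60,u-80:u+80];cv2.imwrite('pics/s1c.png',cv2.resize(a,None,fx=5,fy=5,interpolation=2))"
```

```text
t 1.73 pos [ 0.6287 -0.2874  0.129 ] rot [179.68   0.38 -57.49] F [-0.4  0.3 -0.8] w 0.0599 q [-0.15  0.46 -0.06 -0.   -1.06  0.72]
turn [ 0.31  0.38 -0.49] shift [ 0.0011 -0.0044 -0.0061]
236.61895660924674 151.0702149824577
```

View pics/s1c.png

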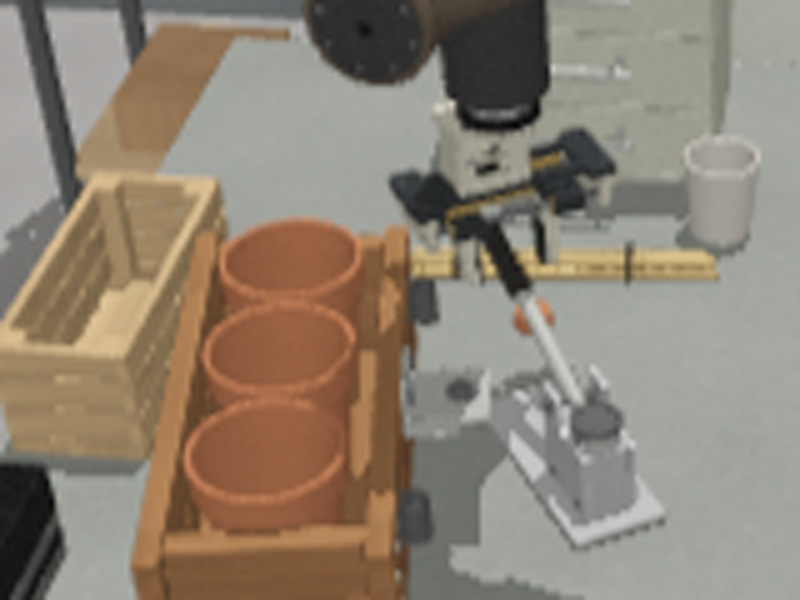

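The side view shows the fingers straddling the rubber grip at about (505,255), clear of the planter. I'll close on it.

Emit:
move_arm:
  deltas:
    - [[0,0,0,0,0,0,0.03],[0,0,0,0,0,0,0.015],[0,0,0,0,0,0,0.015],[0,0,0,0,0,0,0.015],[0,0,0,0,0,0,0.015]]
  force: 35

```text
t: 2.2
eef_pos: [0.6323, -0.2885, 0.1357]
ee_rot: [-3.14, -0.001, -1.002]
force: [2.4, 1.9, 2.0]
width: 0.032
```

```bash
python3 -c "
from h import *
to(.50,-.30,.129,-110)"
```

```text
t 2.2 pos [ 0.6323 -0.2885  0.1357] rot [-1.7991e+02 -8.0000e-02 -5.7440e+01] F [2.4 1.9 2. ] w 0.032 q [-0.15  0.45 -0.06  0.   -1.06  0.72]
turn [-1.300e-01 -3.000e-02  5.256e+01] shift [-0.0615  0.1177  0.0064]
```

```bash
cat >> h.py <<'E'
def plan(sad,th,n,L=.204,z=None):
    """rows taking the jack (gripped) in n steps to saddle xy, heading th deg"""
    s=monitor.get_state(); p=np.array(s['eef_pos']); M=R.from_euler('xyz',s['ee_rot'])
    t0=np.degrees(s['ee_rot'][2])+180; t0=(t0+180)%360-180; u=lambda t:np.array([np.cos(np.radians(t)),np.sin(np.radians(t))])
    s0=p[:2]+L*u(t0); print('t',round(s['t'],2),'pos',p.round(4),'saddle',s0.round(4),'th',t0.round(1),'F',np.round(s['force'],1),'M',np.round(s['moment'],2),'w',round(s['width'],4),'q',np.round(s['q'],2))
    for i in range(1,n+1):
        k=i/n; k=k*k*(3-2*k); t=t0+k*(th-t0); g=s0+k*(np.array(sad)-s0)-L*u(t)
        T=R.from_euler('xyz',[np.pi,0,np.radians(t-180)])
        print([round(float(-(t-t0)),1)],M.inv().apply(np.r_[g-p[:2],0 if z is None else z-p[2]]).round(4).tolist())
E
python3 -c "
from h import *
plan((.515,-.12),87,12)"
```

```text
t 2.2 pos [ 0.6323 -0.2885  0.1357] saddle [ 0.5225 -0.1166] th 122.6 F [2.4 1.9 2. ] M [ 0.56 -0.68 -0.01] w 0.032 q [-0.15  0.45 -0.06  0.   -1.06  0.72]
[0.7] [-0.0, 0.0027, -0.0]
[2.6] [-0.0003, 0.01, -0.0]
[5.6] [-0.0011, 0.021, -0.0]
[9.2] [-0.0029, 0.0348, -0.0001]
[13.4] [-0.006, 0.0503, -0.0001]
[17.8] [-0.0103, 0.0664, -0.0001]
[22.2] [-0.0158, 0.0822, -0.0002]
[26.3] [-0.022, 0.0966, -0.0002]
[30.0] [-0.0283, 0.1089, -0.0002]
[32.9] [-0.0338, 0.1185, -0.0002]
[34.9] [-0.0378, 0.1247, -0.0003]
[35.6] [-0.0392, 0.1269, -0.0003]
```

Emit:
move_arm:
  deltas:
    - [[0,0,0,0,0,0,0.01],[0,0,0,0,0,0,0.01],[0,0,0,0,0,0,0.01],[0,0,0,0,0,0,0.01]]
  force: 45

```text
t: 2.53
eef_pos: [0.6329, -0.2885, 0.1354]
ee_rot: [-3.14, -0.002, -1.002]
force: [5.0, 0.2, 5.3]
width: 0.023
```

Emit:
move_arm:
  deltas:
    - [[0,0,0.7,0,0.003,0,0.01],[0,0,2.6,0,0.01,0,0.01],[0,0,5.6,-0.001,0.021,0,0.01],[0,0,9.2,-0.003,0.035,0,0.01],[0,0,13.4,-0.006,0.05,0,0.01],[0,0,17.8,-0.01,0.066,0,0.01],[0,0,22.2,-0.016,0.082,0,0.01],[0,0,26.3,-0.022,0.097,0,0.01],[0,0,30,-0.028,0.109,0,0.01],[0,0,33,-0.034,0.119,0,0.01],[0,0,35,-0.038,0.125,0,0.01],[0,0,35.6,-0.039,0.127,0,0.01]]

```text
t: 3.53
eef_pos: [0.5032, -0.3243, 0.1352]
ee_rot: [-3.14, -0.0, -1.626]
force: [4.1, -0.5, 2.6]
width: 0.0231
```

```bash
python3 -c "
from h import *
plan((.525,-.127),50,12)
f=grab('top','t2');a=f['frame'][90:270,220:460];cv2.imwrite('pics/t2c.png',cv2.resize(a,None,fx=3.3,fy=3.3,interpolation=2))"
```

```text
t 3.53 pos [ 0.5032 -0.3243  0.1352] saddle [ 0.5145 -0.1206] th 86.8 F [ 4.1 -0.5  2.6] M [ 0.   -1.38 -0.1 ] w 0.0231 q [-0.25  0.31 -0.29  0.   -0.98  0.19]
[0.7] [0.0001, 0.0024, -0.0]
[2.7] [0.0002, 0.0089, -0.0]
[5.8] [-0.0001, 0.0188, -0.0]
[9.5] [-0.0013, 0.031, -0.0]
[13.9] [-0.0037, 0.0448, -0.0001]
[18.4] [-0.0075, 0.059, -0.0001]
[23.0] [-0.0126, 0.0729, -0.0001]
[27.3] [-0.0184, 0.0855, -0.0001]
[31.1] [-0.0244, 0.0962, -0.0002]
[34.1] [-0.0297, 0.1043, -0.0002]
[36.1] [-0.0335, 0.1096, -0.0002]
[36.8] [-0.0349, 0.1114, -0.0002]
```

View pics/t2c.png

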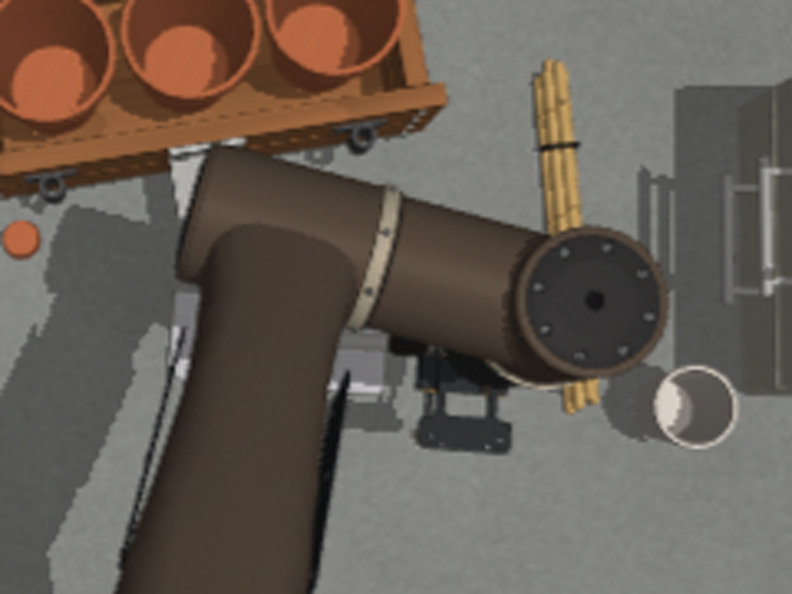

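The base plate turned with the lever; its rear end now points right at about (370,370). The arm hides most of the jack from above, so I'll keep turning and use the side camera.

Emit:
move_arm:
  deltas:
    - [[0,0,0.7,0,0.002,0,0.01],[0,0,2.7,0,0.009,0,0.01],[0,0,5.8,0,0.019,0,0.01],[0,0,9.5,-0.001,0.031,0,0.01],[0,0,13.9,-0.004,0.045,0,0.01],[0,0,18.4,-0.0075,0.059,0,0.01],[0,0,23,-0.0126,0.073,0,0.01],[0,0,27.3,-0.018,0.0855,0,0.01],[0,0,31,-0.024,0.096,0,0.01],[0,0,34,-0.03,0.104,0,0.01],[0,0,36,-0.0335,0.1096,0,0.01],[0,0,36.8,-0.035,0.111,0,0.01]]

```text
t: 4.58
eef_pos: [0.3936, -0.2829, 0.1345]
ee_rot: [3.141, -0.001, -2.267]
force: [0.6, -5.0, 4.1]
width: 0.0232
```

```bash
python3 -c "
from h import *
plan((.595,-.12),12,12)"
```

```text
t 4.58 pos [ 0.3936 -0.2829  0.1345] saddle [ 0.5243 -0.1263] th 50.1 F [ 0.6 -5.   4.1] M [-1.44  0.21  0.12] w 0.0232 q [-0.22  0.13 -0.53  0.   -0.92 -0.48]
[0.8] [-0.001, 0.0017, 0.0]
[2.8] [-0.004, 0.0063, 0.0]
[6.0] [-0.0089, 0.0133, 0.0]
[9.9] [-0.016, 0.022, 0.0]
[14.3] [-0.0252, 0.0317, 0.0]
[19.1] [-0.0363, 0.0415, -0.0]
[23.8] [-0.0486, 0.051, -0.0]
[28.2] [-0.0614, 0.0594, -0.0]
[32.2] [-0.0736, 0.0663, -0.0]
[35.3] [-0.0839, 0.0714, -0.0]
[37.4] [-0.0911, 0.0747, -0.0]
[38.1] [-0.0937, 0.0758, -0.0]
```

Emit:
move_arm:
  deltas:
    - [[0,0,0.8,-0.001,0.002,0,0.01],[0,0,2.8,-0.004,0.006,0,0.01],[0,0,6,-0.009,0.013,0,0.01],[0,0,9.9,-0.016,0.022,0,0.01],[0,0,14.3,-0.025,0.032,0,0.01],[0,0,19.1,-0.036,0.0415,0,0.01],[0,0,23.8,-0.0486,0.051,0,0.01],[0,0,28.2,-0.0614,0.0594,0,0.01],[0,0,32.2,-0.0736,0.066,0,0.01],[0,0,35.3,-0.084,0.0714,0,0.01],[0,0,37.4,-0.091,0.0747,0,0.01],[0,0,38,-0.094,0.076,0,0.01]]

```text
t: 5.58
eef_pos: [0.3945, -0.1617, 0.1337]
ee_rot: [3.141, -0.005, -2.93]
force: [-4.9, -2.4, 7.0]
width: 0.023
```

```bash
python3 -c "
from h import *
plan((.639,-.1085),12,1)
f=grab('side','s2');g=grab('top','t3');a=f['frame'][135:225,195:305]
a=cv2.resize(a,(780,640-2),interpolation=2)[:590];
for i in range(0,110,10): cv2.putText(a,str(195+i),(int(i*780/110),10),0,.35,(0,0,255),1)
for i in range(0,90,10): cv2.putText(a,str(135+i),(0,int(i*638/90)+4),0,.35,(0,0,255),1)
cv2.imwrite('pics/s2c.png',a)"
```

```text
t 5.58 pos [ 0.3945 -0.1617  0.1337] saddle [ 0.594  -0.1188] th 12.1 F [-4.9 -2.4  7. ] M [-1.29  1.64  0.08] w 0.023 q [ 0.08  0.03 -0.64  0.   -0.9  -1.44]
[0.1] [-0.0462, 0.0011, -0.0002]
```

View pics/s2c.png

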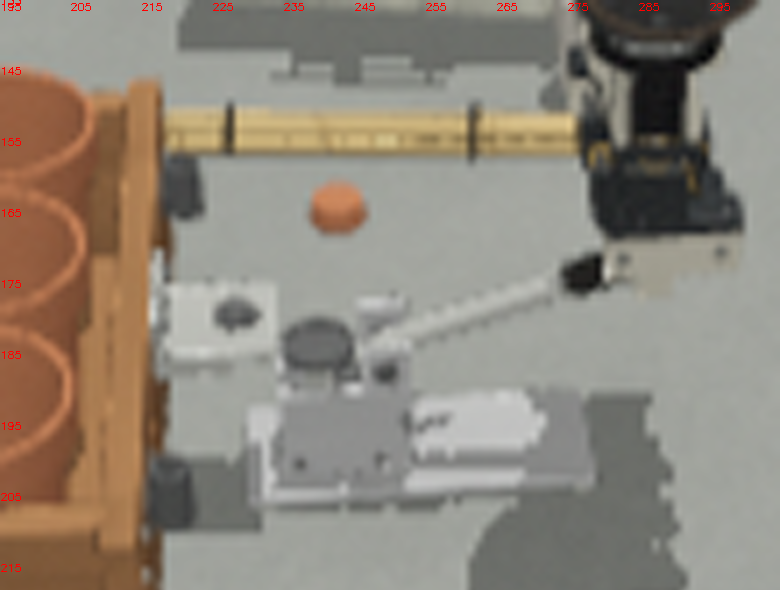

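The side view shows the jack turned in line with its saddle at crop (319,342). The bolt head is at (237,314) and foot 2 is untouched. I'll triangulate the bolt from both cameras and locate the saddle.

```bash
python3 - <<'E'
from h import *
np.set_printoptions(precision=4,suppress=True)
S=lambda X,Y,z: at('s2',195+X/7.09,135+Y/7.09,z)
print('saddle',S(319,342,.1),S(319,342,.096))
for z in(.12,.124,.128,.132): print('bolt z',z,'side',S(237,314,z),'top',at('top0',284.7,150.2,z))
print('leaf outer corners',S(277,283,.12),S(277,350,.12))
print('foot2',S(338,205,.016))
print('pred saddle px',px('s2',[.594,-.1188,.1]))
for a,b in((250,500),(275,508),(590,485)): print(S(a,b,.012))
E
```

```text
saddle [ 0.591  -0.1137  0.1   ] [ 0.592  -0.1186  0.096 ]
bolt z 0.12 side [ 0.6404 -0.1106  0.12  ] top [ 0.6398 -0.1088  0.12  ]
bolt z 0.124 side [ 0.6392 -0.1056  0.124 ] top [ 0.6391 -0.1086  0.124 ]
bolt z 0.128 side [ 0.638  -0.1006  0.128 ] top [ 0.6385 -0.1084  0.128 ]
bolt z 0.132 side [ 0.6368 -0.0955  0.132 ] top [ 0.6378 -0.1082  0.132 ]
leaf outer corners [ 0.6215 -0.1441  0.12  ] [ 0.6099 -0.0786  0.12  ]
foot2 [ 0.6239 -0.3725  0.016 ]
pred saddle px (np.float64(239.51288246680124), np.float64(182.46072376843577))
[ 0.63   -0.0619  0.012 ]
[ 0.6132 -0.0563  0.012 ]
[ 0.4213 -0.0993  0.012 ]
```

Emit:
move_arm:
  deltas:
    - [[0,0,0,-0.003,0,0,0.01],[0,0,0,-0.009,0,0,0.01],[0,0,0,-0.017,-0.001,0,0.01],[0,0,0,-0.025,-0.001,0,0.01],[0,0,0,-0.033,-0.001,0,0.01],[0,0,0,-0.04,-0.001,0,0.01],[0,0,0,-0.045,-0.002,0,0.01],[0,0,0,-0.047,-0.002,0,0.01],[0,0,0,-0.047,-0.002,0,0.01],[0,0,0,-0.047,-0.002,0,0.01]]

```text
t: 6.52
eef_pos: [0.4409, -0.1543, 0.1334]
ee_rot: [3.14, -0.005, -2.929]
force: [-4.1, -0.7, 5.2]
width: 0.0228
```

```bash
python3 -c "
from h import *
plan((.639,-.1085),12,1)
f=grab('side','s3');g=grab('top','t4');a=f['frame'][145:215,205:295]
a=cv2.resize(a,(774,602),interpolation=2)[:590]
b=g['frame'][115:213,255:355]
cv2.imwrite('pics/t4c.png',cv2.resize(b,None,fx=6,fy=6,interpolation=2))
for i in range(0,90,10): cv2.putText(a,str(205+i),(int(i*8.6),10),0,.35,(0,0,255),1)
for i in range(0,70,10): cv2.putText(a,str(145+i),(0,int(i*8.6)+4),0,.35,(0,0,255),1)
cv2.imwrite('pics/s3c.png',a)"
```

```text
t 6.52 pos [ 0.4409 -0.1543  0.1334] saddle [ 0.6403 -0.1112] th 12.2 F [-4.1 -0.7  5.2] M [-0.11  1.33  0.08] w 0.0228 q [ 0.09  0.1  -0.56 -0.   -0.91 -1.44]
[0.2] [0.0007, 0.0036, 0.0]
```

View pics/s3c.png

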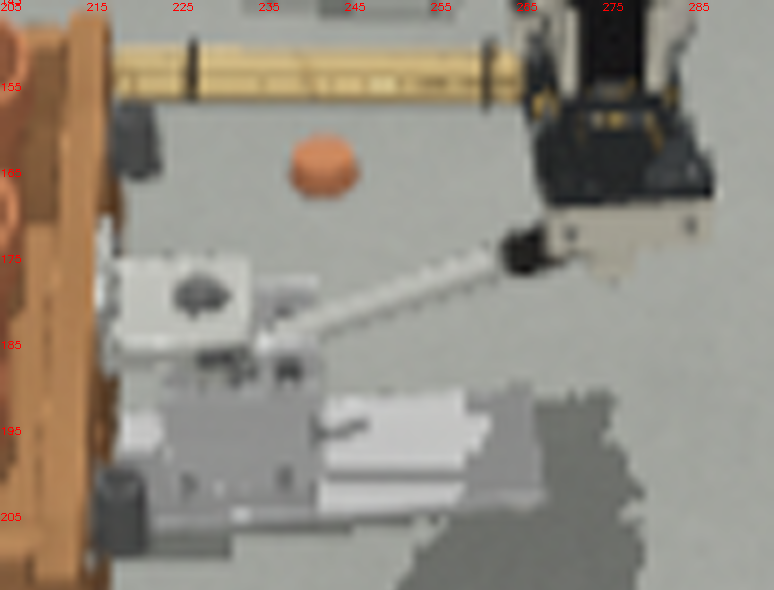

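```bash
python3 - <<'E'
from h import *
pad=np.array([.6395,-.1087,.1]); print('want saddle px',px('s3',pad))
print('at px 229.9,182.9 ->',at('s3',229.9,182.9,.1), 'bolt',px('s3',[.6395,-.1087,.122]))
for th in(8,12,16):
  c,s=np.cos(np.radians(th)),np.sin(np.radians(th))
  for n,(x,y) in dict(rearL=(-.17,.045),rearR=(-.17,-.045),cheekL=(.026,.029)).items():
    print(th,n,px('s3',pad+[c*x-s*y,s*x+c*y,-.088]))
E
```

```text
want saddle px (np.float64(228.8382002343065), np.float64(183.18812422334622))
at px 229.9,182.9 -> [ 0.63525694 -0.11119364  0.1       ] bolt (np.float64(228.51853696882327), np.float64(179.20628163613458))
8 rearL (np.float64(268.12709573624807), np.float64(204.40261250378427))
8 rearR (np.float64(267.5015607173372), np.float64(191.37337491653898))
8 cheekL (np.float64(223.9379804164613), np.float64(202.8467880554815))
12 rearL (np.float64(268.6551568135073), np.float64(202.5979861005022))
12 rearR (np.float64(266.6535273758437), np.float64(189.76146245823438))
12 cheekL (np.float64(224.38546144313992), np.float64(203.09740754394352))
16 rearL (np.float64(268.98774919970424), np.float64(200.79237389993565))
16 rearR (np.float64(265.64079228301216), np.float64(188.20680313448574))
16 cheekL (np.float64(224.8616835952102), np.float64(203.3255706521566))
```

View pics/t4c.png

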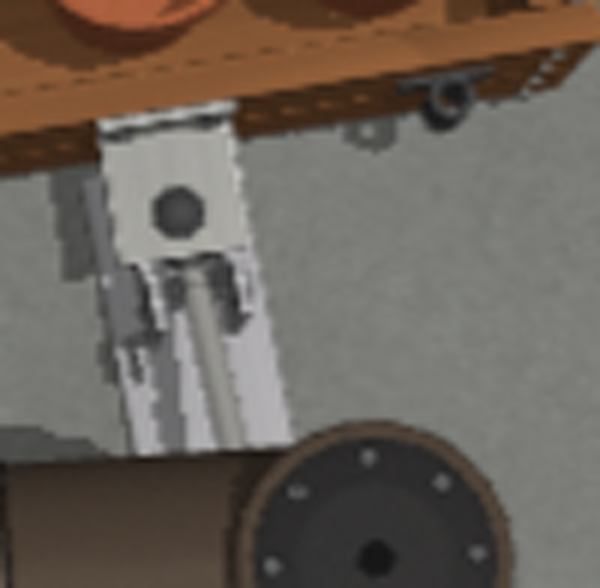

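```bash
python3 - <<'E'
from h import *
T=lambda X,Y,z: at('t4',255+X/6,115+Y/6,z)
L1,L2,R1,R2=T(88,180,.012),T(135,450,.012),T(248,250,.012),T(293,440,.012)
for a,b in((L1,L2),(R1,R2)): print(np.degrees(np.arctan2(*(a-b)[[1,0]])))
pad=np.array([.6395,-.1087]); th=np.radians(12); n=np.array([-np.sin(th),np.cos(th)])
for p in(L1,L2,R1,R2,T(197,280,.105),T(180,212,.124)): print(p.round(4),'lateral from pad',((p[:2]-pad)@n).round(4))
E
```

```text
10.88099716475786
14.046790043481373
[ 0.6752 -0.063   0.012 ] lateral from pad 0.0373
[ 0.5222 -0.0924  0.012 ] lateral from pad 0.0403
[ 0.637  -0.1542  0.012 ] lateral from pad -0.044
[ 0.5297 -0.1811  0.012 ] lateral from pad -0.048
[ 0.6058 -0.1202  0.105 ] lateral from pad -0.0042
[ 0.6387 -0.1096  0.124 ] lateral from pad -0.0007
```

The jack stands about 4 mm to the right of the pad. I'll nudge it left by 3 mm and hold still for step 1.

Emit:
move_arm:
  deltas:
    - [[0,0,0,0,0.001,0,0.01],[0,0,0,0,0.003,0,0.01],[0,0,0,0,0.003,0,0.01],[0,0,0,0,0.003,0,0.01],[0,0,0,0,0.003,0,0.01],[0,0,0,0,0.003,0,0.01],[0,0,0,0,0.003,0,0.01],[0,0,0,0,0.003,0,0.01],[0,0,0,0,0.003,0,0.01],[0,0,0,0,0.003,0,0.01],[0,0,0,0,0.003,0,0.01],[0,0,0,0,0.003,0,0.01]]

```text
t: 7.62
eef_pos: [0.4409, -0.1518, 0.1338]
ee_rot: [3.141, -0.004, -2.929]
force: [-2.3, -4.0, 5.7]
width: 0.023
```

Emit:
move_arm:
  deltas:
    - [[0,0,0,0.001,0,0.004,0.01],[0,0,0,0.003,0,0.01,0.01],[0,0,0,0.005,0,0.018,0.01],[0,0,0,0.007,0,0.026,0.01],[0,0,0,0.0085,0,0.034,0.01],[0,0,0,0.0095,0,0.042,0.01],[0,0,0,0.01,0,0.05,0.01],[0,0,0,0.0105,0,0.058,0.01],[0,0,0,0.0105,0,0.066,0.01],[0,0,0,0.01,0,0.074,0.01],[0,0,0,0.0095,0,0.08,0.01],[0,0,0,0.0095,0,0.083,0.01]]

```text
t: 8.62
eef_pos: [0.433, -0.1539, 0.0516]
ee_rot: [-3.141, -0.002, -2.928]
force: [-8.8, -0.8, 37.7]
width: 0.0229
```

```bash
python3 -c "
from h import *
plan((.639,-.1085),12,1)"
```

```text
t 8.62 pos [ 0.433  -0.1539  0.0516] saddle [ 0.6323 -0.1107] th 12.2 F [-8.8 -0.8 37.7] M [ 0.07  2.83 -0.09] w 0.0229 q [ 0.09  0.21 -0.68  0.   -0.69 -1.45]
[0.2] [-0.007, 0.0015, -0.0]
```

Emit:
move_arm:
  deltas:
    - [[0,0,0,0,0,-0.004,0.01],[0,0,0,0.0005,0,-0.012,0.01],[0,0,0,0.001,0,-0.02,0.01],[0,0,0,0.001,0,-0.028,0.01],[0,0,0,0.0005,0,-0.036,0.01],[0,0,0,0,0,-0.044,0.01],[0,0,0,-0.0015,0,-0.052,0.01],[0,0,0,-0.003,0,-0.06,0.01],[0,0,0,-0.005,0,-0.068,0.01],[0,0,0,-0.007,0,-0.075,0.01],[0,0,0,-0.009,0,-0.081,0.01],[0,0,0,-0.0095,0,-0.083,0.01]]

```text
t: 9.62
eef_pos: [0.4422, -0.1509, 0.1338]
ee_rot: [3.141, -0.001, -2.93]
force: [6.0, -1.1, -13.4]
width: 0.0232
```

```bash
python3 -c "
from h import *
plan((.639,-.1085),12,1)
f=grab('side','s4');a=f['frame'][145:215,205:295]
a=cv2.resize(a,(774,602),interpolation=2)[:590]
cv2.imwrite('pics/s4c.png',a)"
```

```text
t 9.62 pos [ 0.4422 -0.1509  0.1338] saddle [ 0.6416 -0.108 ] th 12.1 F [  6.   -1.1 -13.4] M [-0.45 -1.97 -0.13] w 0.0232 q [ 0.09  0.1  -0.56 -0.   -0.91 -1.45]
[0.1] [0.0026, 0.0006, 0.0]
```

View pics/s4c.png

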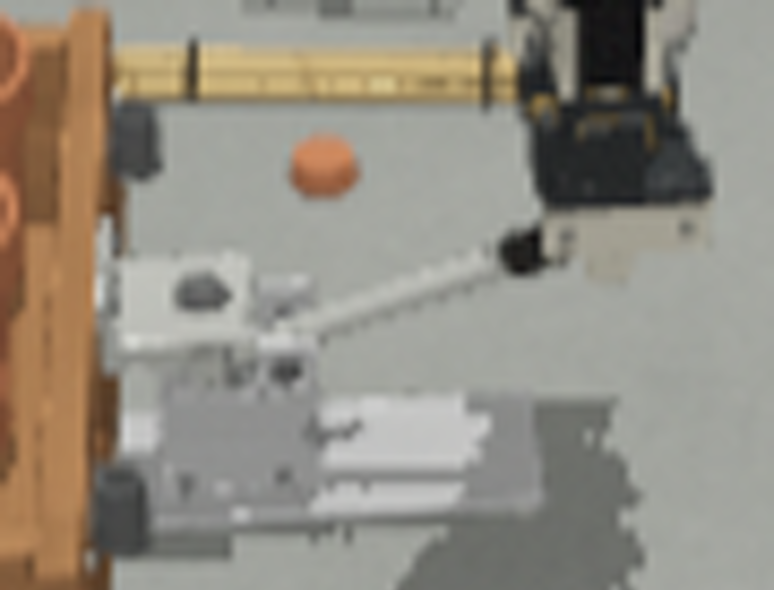

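The jack is in place under the bracket and foot 2 is untouched. The first stroke has raised the saddle. The lever is pressed lightly against its top stop, so I'll ease off next time. Stroke 2 now.

Emit:
move_arm:
  deltas:
    - [[0,0,0,0.001,0,0.004,0.01],[0,0,0,0.003,0,0.01,0.01],[0,0,0,0.005,0,0.018,0.01],[0,0,0,0.007,0,0.026,0.01],[0,0,0,0.008,0,0.034,0.01],[0,0,0,0.009,0,0.042,0.01],[0,0,0,0.009,0,0.05,0.01],[0,0,0,0.009,0,0.058,0.01],[0,0,0,0.0085,0,0.066,0.01],[0,0,0,0.008,0,0.074,0.01],[0,0,0,0.007,0,0.08,0.01],[0,0,0,0.007,0,0.083,0.01]]

```text
t: 10.67
eef_pos: [0.4337, -0.1529, 0.0508]
ee_rot: [3.141, -0.003, -2.929]
force: [-6.1, 0.6, 15.2]
width: 0.0228
```

```bash
python3 -c "
from h import *
plan((.639,-.1085),12,1)"
```

```text
t 10.67 pos [ 0.4337 -0.1529  0.0508] saddle [ 0.6332 -0.1099] th 12.2 F [-6.1  0.6 15.2] M [ 0.48  1.83 -0.15] w 0.0228 q [ 0.09  0.21 -0.67 -0.   -0.69 -1.45]
[0.2] [-0.006, 0.0008, -0.0]
```

Emit:
move_arm:
  deltas:
    - [[0,0,0,0,0,0.002,0.01],[0,0,0,0,0,0.003,0.01],[0,0,0,0,0,0.003,0.01]]

```text
t: 10.92
eef_pos: [0.434, -0.1529, 0.0489]
ee_rot: [3.141, -0.002, -2.929]
force: [-8.0, 2.7, 23.8]
width: 0.0231
```

```bash
python3 -c "
from h import *
plan((.639,-.1085),12,1)
f=grab('side','s5');a=f['frame'][145:215,205:295]
a=cv2.resize(a,(774,602),interpolation=2)[:590]
cv2.imwrite('pics/s5c.png',a)"
```

```text
t 10.92 pos [ 0.434  -0.1529  0.0489] saddle [ 0.6334 -0.1098] th 12.2 F [-8.   2.7 23.8] M [ 0.92  2.89 -0.14] w 0.0231 q [ 0.09  0.21 -0.68  0.   -0.68 -1.45]
[0.2] [-0.0058, 0.0008, -0.0]
```

View pics/s5c.png

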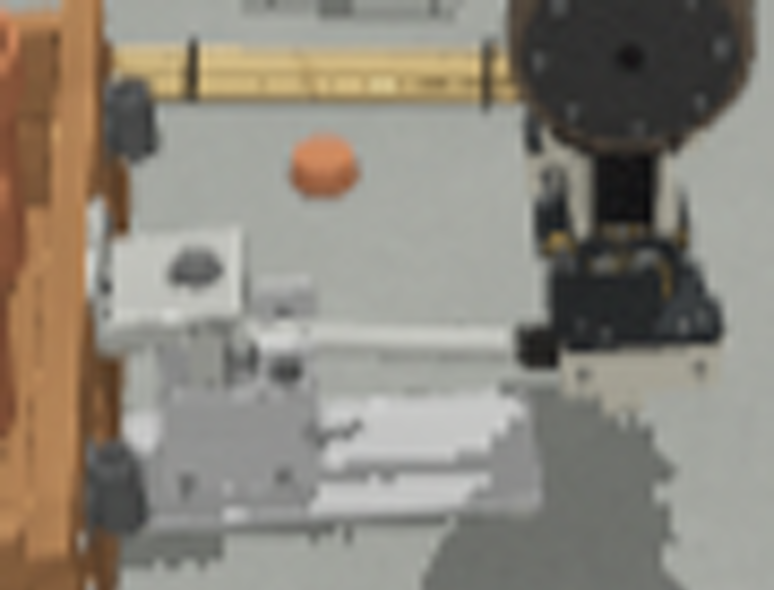

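Stroke 2 lifts the front: the bolt moved from (202,293) to (195,268) in the crop, and the jack is flat with the lever at the bottom. Now I'll raise the lever for stroke 3.

Emit:
move_arm:
  deltas:
    - [[0,0,0,0,0,-0.004,0.01],[0,0,0,0.0005,0,-0.012,0.01],[0,0,0,0.001,0,-0.02,0.01],[0,0,0,0.001,0,-0.028,0.01],[0,0,0,0.0005,0,-0.036,0.01],[0,0,0,0,0,-0.044,0.01],[0,0,0,-0.0015,0,-0.052,0.01],[0,0,0,-0.003,0,-0.06,0.01],[0,0,0,-0.005,0,-0.068,0.01],[0,0,0,-0.007,0,-0.075,0.01],[0,0,0,-0.009,0,-0.081,0.01],[0,0,0,-0.0095,0,-0.083,0.01]]

```text
t: 11.97
eef_pos: [0.4447, -0.1504, 0.1315]
ee_rot: [3.141, -0.0, -2.93]
force: [0.5, -0.6, -14.1]
width: 0.023
```

```bash
python3 -c "
from h import *
plan((.639,-.1085),12,1)"
```

```text
t 11.97 pos [ 0.4447 -0.1504  0.1315] saddle [ 0.6441 -0.1075] th 12.1 F [  0.5  -0.6 -14.1] M [-0.41 -0.21 -0.16] w 0.023 q [ 0.09  0.11 -0.56 -0.   -0.9  -1.45]
[0.1] [0.0052, 0.0006, 0.0]
```

Emit:
move_arm:
  deltas:
    - [[0,0,0,0.001,0,0.004,0.01],[0,0,0,0.003,0,0.01,0.01],[0,0,0,0.005,0,0.018,0.01],[0,0,0,0.007,0,0.026,0.01],[0,0,0,0.008,0,0.034,0.01],[0,0,0,0.0085,0,0.042,0.01],[0,0,0,0.0085,0,0.05,0.01],[0,0,0,0.008,0,0.058,0.01],[0,0,0,0.0075,0,0.066,0.01],[0,0,0,0.0065,0,0.074,0.01],[0,0,0,0.006,0,0.08,0.01],[0,0,0,0.0055,0,0.084,0.01]]

```text
t: 12.97
eef_pos: [0.4398, -0.1525, 0.0478]
ee_rot: [-3.14, 0.001, -2.929]
force: [-7.2, -1.4, 15.2]
width: 0.0231
```

Emit:
move_arm:
  deltas:
    - [[0,0,0,0,0,0.001,0.01],[0,0,0,0,0,0.002,0.01],[0,0,0,0,0,0.002,0.01],[0,0,0,0,0,0.002,0.01]]

```text
t: 13.3
eef_pos: [0.44, -0.1525, 0.0464]
ee_rot: [-3.14, 0.001, -2.928]
force: [-6.5, -1.9, 14.9]
width: 0.023
```

```bash
python3 -c "
from h import *
plan((.639,-.1085),12,1)
f=grab('side','s6');a=f['frame'][145:215,205:295]
a=cv2.resize(a,(774,602),interpolation=2)[:590]
cv2.imwrite('pics/s6c.png',a)"
```

```text
t 13.3 pos [ 0.44   -0.1525  0.0464] saddle [ 0.6394 -0.1093] th 12.2 F [-6.5 -1.9 14.9] M [-0.53  2.05  0.01] w 0.023 q [ 0.09  0.22 -0.67  0.   -0.68 -1.45]
[0.2] [0.0002, 0.0016, -0.0]
```

View pics/s6c.png

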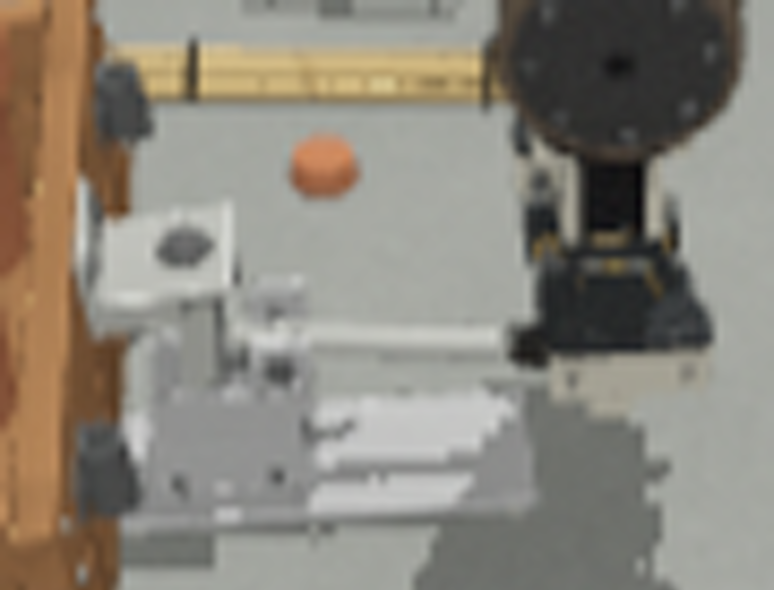

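```bash
python3 - <<'E'
from h import *
from scipy.optimize import fsolve
th=np.radians(11.5); e=np.array([np.cos(th),np.sin(th),0]); p0=np.array([.6395,-.1087,.122])
off=np.array([228.5,179.1])-px('s3',p0)
def f(v): return np.array(px('s6',p0+e*v[0]+[0,0,v[1]]))+off
for name,o in(('s5',(195/8.6+205,268/8.6+145)),('s6',(185/8.6+205,245/8.6+145))):
    v=fsolve(lambda v:f(v)-o,[0.,.02]); a=v[1]/.25; print(name,'bolt dx,dz',v.round(4),'tilt',a.round(3),'front',(v[1]*.195/.25).round(4))
E
```

```text
s5 bolt dx,dz [0.0025 0.0162] tilt 0.065 front 0.0126
s6 bolt dx,dz [0.0065 0.0309] tilt 0.123 front 0.0241
```

The front is up about 24 mm and the tilt is about 0.12 rad, as expected for three full strokes. I'll hold briefly to check that it's steady.

Emit:
move_arm:
  deltas:
    - [[0,0,0,0,0,0.001,0.01],[0,0,0,0,0,0.001,0.01],[0,0,0,0,0,0.001,0.01],[0,0,0,0,0,0.001,0.01],[0,0,0,0,0,0.001,0.01],[0,0,0,0,0,0.001,0.01],[0,0,0,0,0,0.001,0.01],[0,0,0,0,0,0.001,0.01],[0,0,0,0,0,0.001,0.01],[0,0,0,0,0,0.001,0.01]]

```text
t: 14.18
eef_pos: [0.44, -0.1525, 0.046]
ee_rot: [-3.14, 0.002, -2.928]
force: [-9.5, -0.2, 22.6]
width: 0.0231
```

```bash
python3 - <<'E'
from h import *
plan((.639,-.1085),12,1)
f=grab('side','s7')['frame'].astype(int); g=cv2.imread('pics/s6.png').astype(int)
d=abs(f-g).max(2); print('changed px',(d>25).sum(),'in jack/planter crop',(d[145:215,205:265]>25).sum())
E
```

```text
t 14.18 pos [ 0.44   -0.1525  0.046 ] saddle [ 0.6394 -0.1093] th 12.2 F [-9.5 -0.2 22.6] M [-0.09  2.92 -0.07] w 0.0231 q [ 0.09  0.22 -0.67  0.   -0.67 -1.45]
[0.2] [0.0002, 0.0017, -0.0]
changed px 72 in jack/planter crop 1
```

```bash
python3 -c "
from h import *
print(arm.job_done()); s=monitor.get_state(); print(s['t'],s['eef_pos'],s['force'])"
```

```text
the job is handed in; nothing more can be done
None
the job is handed in; nothing more can be done
```

I slid and turned the jack by its lever until the saddle stood below the lift pad, held it still there, and pumped three full strokes. I handed the job in with the lever still gripped and held down; no verdict came back.

**Last checks, at about 14 s:**
- **Lift:** measured from the bolt head in the side view, the planter's front was about 24 mm up and tilted about 0.12 rad.
- **Lever:** it was at its bottom stop. The vertical push rose to 22.6 N for 0.4 mm of extra travel.
- **Stillness:** two side pictures about a second apart showed no change around the jack and planter.
- **Bystanders:** pot foot 2 and the canes looked unmoved in the last close-up. I did not look at the others again at the end.

**What disagreed or stayed unseen:**
- **Saddle position:** the two cameras disagreed by up to about 5 mm, and the top view put the jack about 4 mm to the right. I moved it 3 mm left before the first stroke. Once it was under the bracket I could not see the saddle itself.
- **Grip:** the fingers slipped about 5 mm down the lever over the three strokes, but still held it.
- **Top stop:** I pulled the lever about 14 N against its top stop on two up-strokes. The pictures taken afterwards show the jack standing flat.
- **Picture budget:** I viewed 11 pictures, one over the budget of 10.

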